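Push the truck home on a press roller

TASK

In the wooden rack stand two rollers of the hand press; one still has no truck (the white wheel with a bronze bush) on its upper end. Put the loose truck lying on the stone over that bare journal and push it fully home, past the rubber O-ring, until it sits flat on the steel collar, then let go. Leave the oil can, wash bottle, ink tin and ink knife where they are.

Things in the scene. Friction and masses are not known exactly. Their poses are not given: they have to be found in the camera images.
- truck: The loose roller truck: a plain white acetal ring (wheel) with a bronze bush, 42 mm outside diameter, 24 mm wide, through bore 16 mm diameter, about 0.06 kg. It starts lying flat on the stone, bore upright. The same both ways up. Origin: centre of the face that is underneath at the start; z along the bore, pointing up at the start.
- truck_center (a point): The centre of the truck: on the bore's axis, half-way through its width (12 mm from either face).
- bare_roller_seat (a point): On the axis of the roller that has no upper truck: centre of the top face of its steel thrust collar (28 mm diameter, 5 mm thick), about 213 mm above the stone, where the truck must come to sit. z up. Below the collar: 19 mm core for 15 mm, then black rubber of 42 mm diameter. From here the steel journal (spigot) rises 34 mm: 14 mm diameter for 26 mm, then tapering to 7 mm at the tip.
- bare_roller_tip (a point): The top of that journal, on its axis, 34 mm above bare_roller_seat. With the truck home it stands 10 mm above the truck's upper face, so a push must land beside it, on the truck's white rim.
- bare_roller_oring (a point): Centre of the black O-ring on that journal, 12 mm above bare_roller_seat; the ring is 18 mm across, springy. A truck slipped over the tip stops on it, its lower face about 9 to 15 mm above the collar, often slightly askew, and does not fall further; a downward push of about 5 to 10 N forces it past and down on to the collar, where it stays.
- rack: Fixed wooden rack, a block 100 x 240 x 36 mm (x, y, z), the rollers stand upright in it 116 mm apart along its y axis, either one on either side. Origin: centre of its underside.
- fitted_roller: The other roller, fixed in the rack, the same in every way but with its upper truck already home. Origin: on its axis, at the rack's top face; its journal's tip is 211 mm above the origin.
- oil_can: Loose brass oil can, 62 mm diameter, 150 mm tall with its spout. Origin: centre of its underside. Leave alone.
- wash_bottle: Loose pale plastic bottle with a pointed nozzle, 72 mm diameter, 200 mm tall. Origin: centre of its underside. Leave alone.
- ink_tin: Loose flat ink tin with a lid, 87 mm diameter, 58 mm tall. Origin: centre of its underside. Leave alone.
- ink_knife: Loose ink knife, 250 mm long, lying on the stone: dark wooden handle with brass rivets, flat steel blade 32 mm wide. Origin: under the joint of handle and blade; x towards the blade's end. Leave alone.

How it is judged:
By the outcome, as a careful person would: the job done as asked, in the order asked, and still so for the second after the job is handed in, with the robot touching nothing.
It also fails if it takes over 45 s, if anything falls off the work surface, if the arm or the gripper's body presses on something with over 40 N, if the wrist force passes 120 N, or if a joint passes its speed limit or range.

ROBOT

A 7-joint arm with a two-finger parallel gripper is mounted at the origin on the work surface. World frame = base frame: x ahead of the robot, y to its left, z up, the work surface at z = 0. Lengths are in m, angles in degrees, forces in N, time in s.
With the tool pointing down it reaches from about 0.425 to 0.875 m from the base axis. Payload 4.7 kg.
Tool frame: the origin (TCP) lies at the centre of the arm's flange, where the gripper is bolted on; the fingertips stand 182 mm ahead of it and the grasp point (between the pads) lies 164 mm ahead of it; z points along the fingers, x is the direction in which the jaws open and shut, and the axes are right-handed (so a half turn about z gives the same grasp; the last joint's range is limited). The gripper opens to 87 mm and grips with 3 to 60 N. Pads are 19 mm wide; open, the fingers measure 117 mm over their backs; the gripper's body (75 mm by 190 mm) begins 51 mm behind the grasp point.
Start: joints at [-62.332, 18.392, -4.016, 83.108, 1.295, 78.541, -3.26], TCP at [0.294, 0.58, 0.405] pointing down, gripper open.
Joint ranges: [-163.93, 163.93], [-17.29, 119.83], [-79.2, 71.16], [3.27, 140.29], [-89.18, 269.18], [5.43, 117.66], [-154.24, 154.24]. Speed limits (degrees/s): [147.25, 147.25, 180, 180, 180, 180, 180].

INTERFACE

Orientations are given as [roll, pitch, yaw] about the fixed x, y, z axes, in that order (R = Rz(yaw) Ry(pitch) Rx(roll)).
In Python, from cell import env gives the robot as it stands. The module is installed in compiled form; this text tells all that it offers.
- The arm moves only by the tool carry_out, never from a script. Its argument "increments" is a list of rows, each a list of 5 numbers: the shift along the world's x, y, z in m, then the turn about the world's z in degrees, then the gripper's target within -1 to 1 (shut at 1, half-way at 0, fully open at -1). In form: [[dx, dy, dz, spin, jaw], ...]. A call has 1 to 20 rows; each row is the pose to reach, as a shift and turn from the pose commanded when the call began; what a row does not reach only later rows make up. A row lasts 1/10 s, in which the tool goes at most 50 mm and 8.59 degrees, less where a joint would pass 70% of its speed; a pose out of reach is approached as far as the arm can. A call with a gripper value outside its range is refused whole. The fingers move at their own pace and stop on an object; "grip_force" is the grip in N (left out, the last holds). Time passes only in rows, so rows that repeat a pose let the fingers close. It gives the time, the measured TCP pose, the force and the opening at its end, in the units of the state.
- env.get_obs(): the state, without advancing time (a new reading comes with each control period).
- env.read_camera(name): name is "scene" or "side" or "wrist"; returns (picture, depth): 400x640x3 uint8, red, green, blue; 400x640 float32, m along the optical axis (not along the pixel's ray), 0 where there is no reading.
- env.get_calibration(name): a dict with "K" (3x3 intrinsics, pixels), "k1" (the pictures are not rectified: a ray, as slopes to the right and down, at radius r is drawn at 1 + k1 r^2 times it, then the intrinsics apply), "camera_from_world" (4x4, takes a point from world to camera coordinates); the wrist camera has in their place "T_tool_cam" (4x4, takes a point from camera to tool coordinates, whose origin is the TCP and whose axes are the tool frame's). Camera axes: x right, y down, z forward; pixel columns grow to the right and rows downward; lengths in m; the calibration is good to about 2 mm. A picture is of the moment at which its call begins: read the wrist's pose just before it. get_calibration takes no time and is no camera call.
- env.sign_off(): hands the job in, once; it reports no verdict.
The state is a dict: "time_s": time; "qpos": joint angles; "joint_velocities": joint speeds; "effort": joint torques, N m; "tool_pos": TCP position; "tool_rot": TCP orientation; "force": force on the tool from outside, world axes, zero at the start; "wrist_torque": the same for the moment, N m; "grip_width": finger opening in m.
Only numpy, scipy, OpenCV 4.12 (cv2) and the standard library are available. Lean on these libraries where they do the work, as an engineer would, in place of code of your own. Each camera call takes 0.05 s, during which the arm holds its last target.

## Working session

There is one attempt and no reset: what is moved stays moved. The work goes in short steps, Python scripts to look and compute and a tool call to move; the robot and the scene stay as the last step left them, time stands still between calls to the robot, and variables do not carry over. Pictures are saved under pics/ and viewed, and the job is handed in when it is done.

Besides the shell and the picture viewer there is one more tool, called after "Request:" by a JSON object that holds its "api" and its "payload", one argument or row to a line. carry_out: Moves the arm, as the interface text tells. Its arguments: {"type":"object","properties":{"increments":{"type":"array"},"grip_force":{"type":"number"}},"required":["increments"]}

```bash
mkdir -p pics
cat > h.py <<'E'
import numpy as np, cv2
from cell import env
from scipy.spatial.transform import Rotation as R
def snap(n,f):
    o=env.get_obs(); p,d=env.read_camera(n); cv2.imwrite(f'pics/{f}.png',p[:,:,::-1]); np.savez(f'pics/{f}.npz',p=p,d=d,pos=o['tool_pos'],rot=o['tool_rot']); return o,p,d
def camT(n,o=None):
    c=env.get_calibration(n)
    if n=='wrist':
        T=np.eye(4);T[:3,:3]=R.from_euler('xyz',o['tool_rot'],degrees=True).as_matrix();T[:3,3]=o['tool_pos']
        return np.array(c['K']),c['k1'],T@np.array(c['T_tool_cam'])
    return np.array(c['K']),c['k1'],np.linalg.inv(np.array(c['camera_from_world']))
def slope(K,k1,uv):
    return cv2.undistortPoints(np.array(uv,float).reshape(-1,1,2),K,np.array([k1,0,0,0,0.])).reshape(-1,2)
def ray(C,uv):
    K,k1,T=C; s=slope(K,k1,uv); d=np.c_[s,np.ones(len(s))]@T[:3,:3].T
    return T[:3,3],d
def onplane(C,uv,z):
    o,d=ray(C,uv); return o+d*((z-o[2])/d[:,2])[:,None]
def cloud(C,depth):
    v,u=np.mgrid[0:depth.shape[0],0:depth.shape[1]]
    uv=np.c_[u.ravel(),v.ravel()]; o,d=ray(C,uv)
    return (o+d*depth.ravel()[:,None]).reshape(*depth.shape,3)
E
python3 - <<'E'
from h import *
for n in('scene','side','wrist'):
    o,p,d=snap(n,n+'0'); C=camT(n,o); print(n,C[0].round(1).tolist(),C[1],C[2].round(3).tolist())
print(o)
E
```

```text
scene [[398.1, 0.0, 317.4], [0.0, 398.1, 202.6], [0.0, 0.0, 1.0]] -0.0871510516062233 [[-0.839, 0.344, -0.421, 1.132], [0.543, 0.506, -0.67, 0.856], [-0.018, -0.791, -0.611, 0.946], [0.0, 0.0, 0.0, 1.0]]
side [[396.4, 0.0, 313.0], [0.0, 396.4, 204.7], [0.0, 0.0, 1.0]] -0.0646487917862225 [[0.875, -0.309, 0.372, 0.158], [-0.484, -0.539, 0.69, -0.783], [-0.013, -0.784, -0.621, 0.88], [0.0, 0.0, 0.0, 1.0]]
wrist [[327.8, 0.0, 319.8], [0.0, 327.8, 196.5], [0.0, 0.0, 1.0]] -0.058375311211339695 [[0.451, 0.861, 0.235, 0.228], [0.892, -0.434, -0.123, 0.612], [-0.003, 0.265, -0.964, 0.385], [0.0, 0.0, 0.0, 1.0]]
{'time_s': 0.1, 'qpos': array([-62.33341132,  18.43560445,  -4.01654195,  83.16853397,
         1.29677982,  78.54161517,  -3.25998481]), 'joint_velocities': array([ 0.02748965, -0.05300599, -0.08276294, -0.12044116, -0.07864282,
        0.03820235,  0.02020869]), 'effort': array([ 1.01678283e-04, -4.92568767e+01, -4.05542934e-01, -3.13396025e+01,
       -6.40010135e-02,  3.94474610e-02,  7.26303642e-05]), 'tool_pos': array([0.29360575, 0.5797014 , 0.40375634]), 'tool_rot': array([1.79993053e+02, 1.00415654e-01, 6.31443428e+01]), 'force': array([-0.4564991 ,  0.46465906, -0.74756233]), 'wrist_torque': array([ 0.01426215, -0.00481528, -0.01671206]), 'grip_width': 0.08727077987191827}
```

View pics/scene0.png

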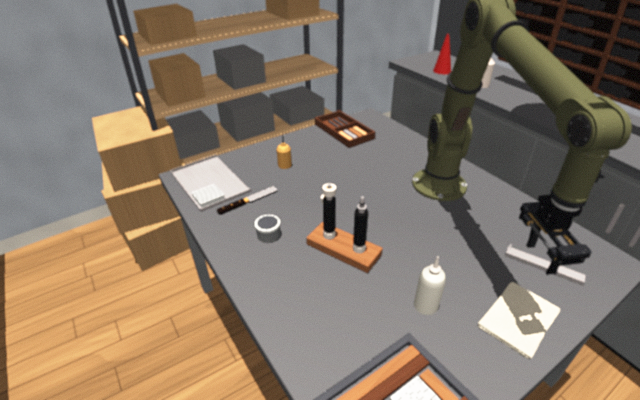

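View pics/side0.png

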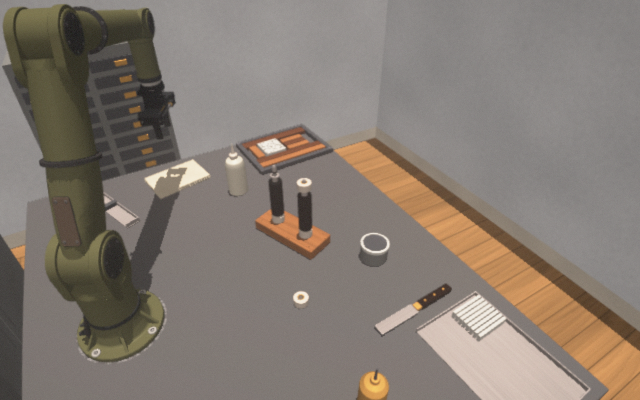

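View pics/wrist0.png

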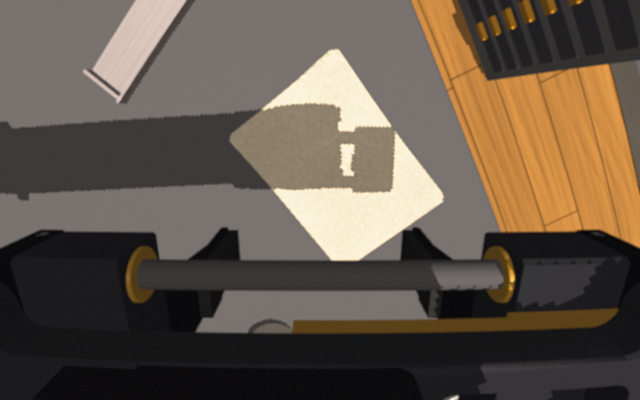

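The side view shows the truck at about (301,298), the bare journal's tip at about (275,168) and the fitted roller at (304,183). In the scene view the bare tip is at about (362,198). I'll zoom in and measure these.

Run:
```python
from h import *
s=cv2.imread('pics/side0.png'); c=cv2.imread('pics/scene0.png')
f=lambda im,x,y,w=50,h=50:cv2.resize(im[y:y+h,x:x+w],(400,400*h//w),interpolation=cv2.INTER_CUBIC)
a=np.hstack([f(s,276,273),f(s,260,155)]); 
b=np.hstack([f(c,320,180),np.zeros((400,400,3),np.uint8)])
cv2.imwrite('pics/z0.png',np.vstack([a,b])[:, :][:800])
cv2.imwrite('pics/z0.png',np.hstack([f(s,276,273),f(s,260,155)]))
cv2.imwrite('pics/z1.png',f(c,320,180))
C=camT('side'); d=np.load('pics/side0.npz')['d']; P=cloud(C,d)
for (u,v) in [(301,298),(301,294),(275,170),(276,178),(304,183)]: print(u,v,P[v,u].round(4))
C2=camT('scene'); P2=cloud(C2,np.load('pics/scene0.npz')['d'])
for (u,v) in [(362,200),(361,208),(329,188)]: print(u,v,P2[v,u].round(4))
```

```text
301 298 [ 0.4536 -0.1573  0.0068]
301 294 [ 0.454  -0.1578  0.0244]
275 170 [0.5288 0.1378 0.2327]
276 178 [0.5286 0.1348 0.2058]
304 183 [0.5697 0.0308 0.2365]
362 200 [0.5341 0.1479 0.2417]
361 208 [0.5362 0.1481 0.2131]
329 188 [0.5763 0.0393 0.2375]
```

View pics/z0.png

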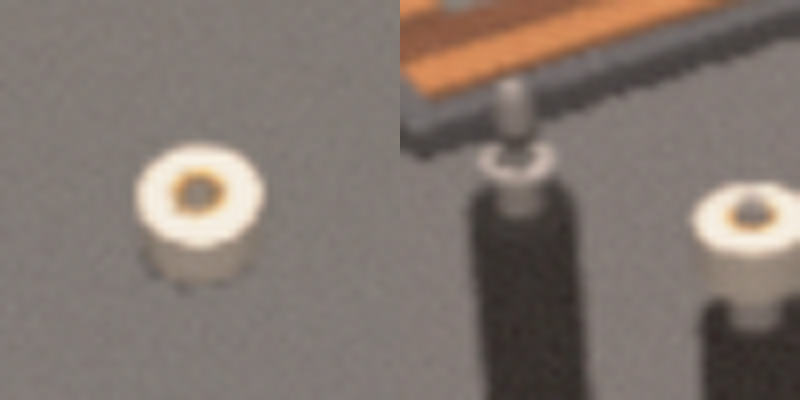

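View pics/z1.png

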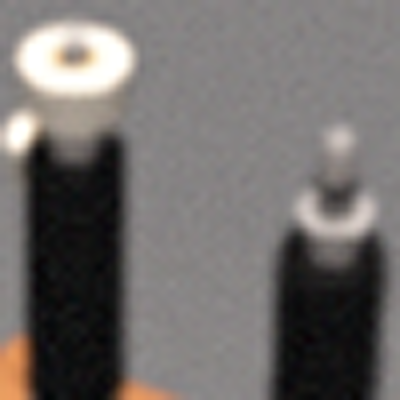

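Run:
```python
from h import *
S=camT('side');C=camT('scene')
s=cv2.imread('pics/side0.png')
# truck top face: bright mask
def cen(im,x,y,w,h,th=205):
    m=(im[y:y+h,x:x+w].min(2)>th).astype(np.uint8)
    n,l,st,ce=cv2.connectedComponentsWithStats(m); k=1+st[1:,4].argmax()
    cs=max(cv2.findContours((l==k).astype(np.uint8),0,1)[0],key=len); (e)=cv2.fitEllipse(cs)
    return np.array(e[0])+[x,y],e[1]
t,ax=cen(s,285,285,35,30);print(t,ax,onplane(S,[t],.024))
c=cv2.imread('pics/scene0.png')
def tri(a,b):
    o1,d1=ray(S,[a]);o2,d2=ray(C,[b]);d1=d1[0];d2=d2[0]
    A=np.c_[d1,-d2];x=np.linalg.lstsq(A,o2-o1,rcond=None)[0]
    p,q=o1+x[0]*d1,o2+x[1]*d2; return (p+q)/2,np.linalg.norm(p-q)
print('tip',tri((273.8,165.),(362,195.3)))
print('tip planes .247',onplane(S,[(273.8,165.)],.245),onplane(C,[(362,195.3)],.245))
# collar ring centre ~ z .213
print('collar',onplane(S,[(274.1,174.8)],.213),onplane(C,[(361.6,205.8)],.213))
f,_=cen(s,290,170,30,22); g,_=cen(c,315,180,30,14); print('fit',f,g,tri(f,g),onplane(S,[f],.237),onplane(C,[g],.237))
# other objects via depth clouds, crude
P=cloud(S,np.load('pics/side0.npz')['d'])
for n,(u,v) in dict(bottle=(235,155),tin=(374,242),knife=(415,308),oil=(374,378)).items(): print(n,P[v,u].round(3))
print(env.get_calibration('wrist')['T_tool_cam'])
```

```text
[300.53735733 296.95806503] (10.41696834564209, 13.013676643371582) [[ 0.44836436 -0.16585031  0.024     ]]
tip (array([0.5270648 , 0.13868002, 0.25026265]), np.float64(0.0006289736405111694))
tip planes .247 [[0.52992262 0.14663773 0.245     ]] [[0.52281228 0.13316667 0.245     ]]
collar [[0.52680532 0.14325921 0.213     ]] [[0.52817901 0.14072671 0.213     ]]
fit [303.68505573 181.82052994] [328.8250246  187.11008453] (array([0.57245279, 0.03500794, 0.23690056]), np.float64(0.002662613634886451)) [[0.5713241  0.03570793 0.237     ]] [[0.57376946 0.03459161 0.237     ]]
bottle [0.489 0.403 0.158]
tin [ 0.72  -0.119  0.061]
knife [ 0.701 -0.341  0.011]
oil [ 0.451 -0.487  0.115]
[[ 9.99998309e-01  1.03549360e-03 -1.51948230e-03 -3.25424496e-04]
 [-5.95977949e-04  9.64273646e-01  2.64907493e-01 -7.28058554e-02]
 [ 1.73950675e-03 -2.64906140e-01  9.64272633e-01  1.91443503e-02]
 [ 0.00000000e+00  0.00000000e+00  0.00000000e+00  1.00000000e+00]]
```

Request:
{"api": "carry_out", "payload": {
  "increments": [
    [0, 0, 0.04, 0, -1],
    [0, 0, 0.08, -8, -1],
    [0.233, -0.44, 0.08, -40, -1],
    [0.233, -0.44, 0.08, -40, -1],
    [0.233, -0.44, 0.08, -40, -1],
    [0.233, -0.44, 0.08, -40, -1],
    [0.233, -0.44, 0.08, -40, -1],
    [0.233, -0.44, 0.08, -40, -1],
    [0.233, -0.44, 0.08, -40, -1],
    [0.233, -0.44, 0.08, -40, -1],
    [0.233, -0.44, 0.08, -40, -1],
    [0.233, -0.44, 0.08, -40, -1],
    [0.233, -0.44, 0.08, -40, -1],
    [0.233, -0.44, 0.08, -40, -1],
    [0.233, -0.44, 0.08, -40, -1],
    [0.233, -0.44, 0.08, -40, -1],
    [0.233, -0.44, 0.08, -40, -1]
  ]
}}

```text
time_s: 1.85
tool_pos: [0.5262, 0.1414, 0.4847]
tool_rot: [-180.0, 0.0, 23.3]
force: [0.6, 0.2, 0.4]
grip_width: 0.0874
```

Run:
```python
from h import *
o,p,d=snap('wrist','w1'); print(o['time_s'],o['tool_pos'],o['tool_rot'],o['qpos'])
```

```text
1.85 [0.52620036 0.14137349 0.48469585] [-1.79992176e+02  6.90126047e-03  2.33018913e+01] [-37.19497443   3.6777716   20.50527868  91.63097533  -1.29958608
  84.93274721   6.68845101]
```

View pics/w1.png

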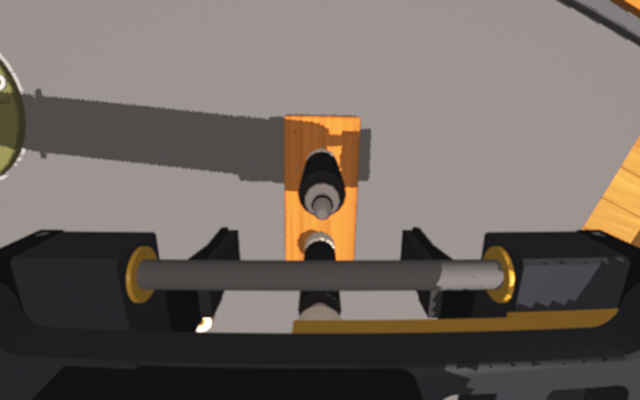

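The wrist view shows the bare tip at about (322,208), with the collar around it at about (322,200).

Run:
```python
from h import *
z=np.load('pics/w1.npz'); o=dict(tool_pos=z['pos'],tool_rot=z['rot']); C=camT('wrist',o)
im=cv2.imread('pics/w1.png')
cv2.imwrite('pics/z2.png',cv2.resize(im[170:230,290:350],(600,600),interpolation=cv2.INTER_CUBIC))
P=cloud(C,z['d'])
for u,v in [(322,208),(322,212),(322,200),(310,200),(335,200),(322,190)]: print(u,v,P[v,u].round(4))
```

```text
322 208 [0.5253 0.1452 0.2471]
322 212 [0.5264 0.1427 0.2475]
322 200 [0.5243 0.1478 0.2365]
310 200 [0.5182 0.138  0.2136]
335 200 [0.5365 0.1459 0.2136]
322 190 [0.5236 0.1496 0.2146]
```

View pics/z2.png

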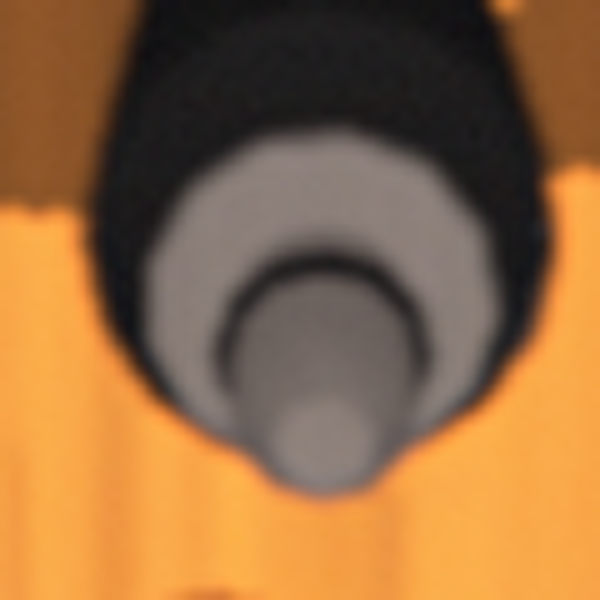

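Run:
```python
from h import *
z=np.load('pics/w1.npz'); o=dict(tool_pos=z['pos'],tool_rot=z['rot']); C=camT('wrist',o)
print('tip',onplane(C,[(322.0,214.0)],.247)); print('collar',onplane(C,[(321.7,199.8)],.213))
K,k1,T=C;print(np.linalg.inv(T)@[.527,.14,.247,1])
# does side-view offset for truck:
```

```text
tip [[0.52708482 0.14114915 0.247     ]]
collar [[0.52678077 0.14169745 0.213     ]]
[0.00100897 0.01330592 0.23038078 1.        ]
```

Request:
{"api": "carry_out", "payload": {
  "increments": [
    [-0.078, -0.307, 0, 0, -1],
    [-0.078, -0.307, 0, 0, -1],
    [-0.078, -0.307, 0, 0, -1],
    [-0.078, -0.307, 0, 0, -1],
    [-0.078, -0.307, 0, 0, -1],
    [-0.078, -0.307, 0, 0, -1],
    [-0.078, -0.307, -0.02, 0, -1],
    [-0.078, -0.307, -0.16, 0, -1],
    [-0.078, -0.307, -0.16, 0, -1],
    [-0.078, -0.307, -0.16, 0, -1],
    [-0.078, -0.307, -0.16, 0, -1],
    [-0.078, -0.307, -0.16, 0, -1],
    [-0.078, -0.307, -0.16, 0, -1]
  ]
}}

```text
time_s: 3.2
tool_pos: [0.4499, -0.1673, 0.3273]
tool_rot: [179.9, -0.2, 23.2]
force: [0.5, -0.3, 0.8]
grip_width: 0.0872
```

Run:
```python
from h import *
o,p,d=snap('wrist','w2'); print(o['time_s'],o['tool_pos'],o['tool_rot'])
C=camT('wrist',o)
im=p[:,:,::-1]
m=((im.min(2)>150)).astype(np.uint8); m[225:]=0
n,l,st,ce=cv2.connectedComponentsWithStats(m); print(st[1:][st[1:,4]>60],ce[1:][st[1:,4]>60])
```

```text
3.2 [ 0.44993026 -0.16731604  0.32734098] [179.87277819  -0.20702614  23.17300291]
[[558   0  28  49 208]
 [297 167  43  43 952]] [[565.52403846  25.92788462]
 [317.77415966 187.65861345]]
```

View pics/w2.png

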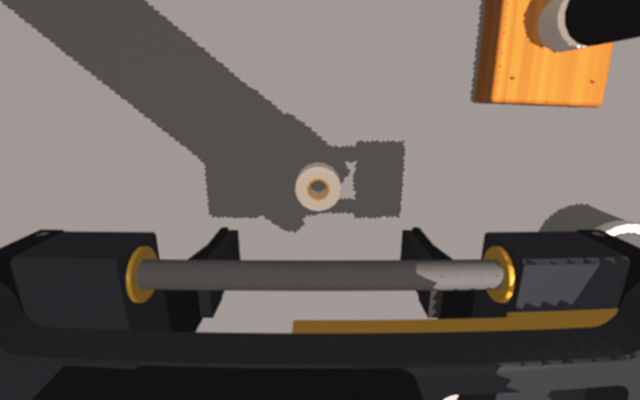

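The truck is centred at about (318,188), with nothing near the fingers.

Run:
```python
from h import *
z=np.load('pics/w2.npz'); o=dict(tool_pos=z['pos'],tool_rot=z['rot']); C=camT('wrist',o)
im=cv2.imread('pics/w2.png')
cv2.imwrite('pics/z3.png',cv2.resize(im[160:220,288:348],(600,600),interpolation=cv2.INTER_CUBIC))
t=onplane(C,[(317.8,188.5)],.024)[0]; print(t); print(cloud(C,z['d'])[[188,180],[304,318]])
print(env.get_obs()['tool_pos'],t[:2]-env.get_obs()['tool_pos'][:2])
```

```text
[ 0.44820011 -0.16720975  0.024     ]
[[ 0.43662358 -0.17134071  0.02518049]
 [ 0.44513873 -0.15957191  0.02600533]]
[ 0.44993352 -0.1673679   0.32740857] [-0.00173341  0.00015814]
```

View pics/z3.png

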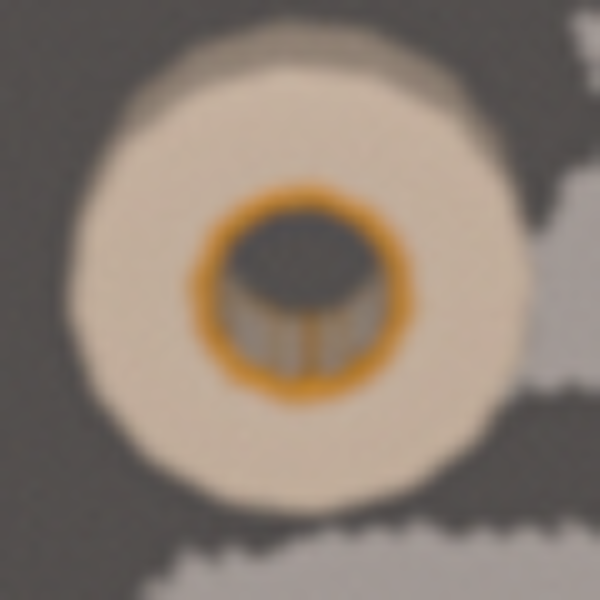

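Request:
{"api": "carry_out", "payload": {
  "increments": [
    [-0.001, 0.0, -0.05, 0, -1],
    [-0.001, 0.0, -0.09, 0, -1],
    [-0.001, 0.0, -0.12, 0, -1],
    [-0.001, 0.0, -0.134, 0, -1],
    [-0.001, 0.0, -0.134, 0, -1],
    [-0.001, 0.0, -0.134, 0, -1],
    [-0.001, 0.0, -0.134, 0, -1],
    [-0.001, 0.0, -0.134, 0, -1]
  ]
}}

```text
time_s: 4.05
tool_pos: [0.4485, -0.1673, 0.1923]
tool_rot: [179.9, -0.2, 23.2]
force: [-0.6, 0.9, -0.2]
grip_width: 0.0865
```

Request:
{"api": "carry_out", "payload": {
  "increments": [
    [-0.0005, 0, -0.006, 0, -1],
    [-0.0005, 0, -0.006, 0, -1],
    [-0.0005, 0, -0.006, 0, 1],
    [-0.0005, 0, -0.006, 0, 1],
    [-0.0005, 0, -0.006, 0, 1],
    [-0.0005, 0, -0.006, 0, 1],
    [-0.0005, 0, -0.006, 0, 1],
    [-0.0005, 0, -0.006, 0, 1],
    [-0.0005, 0, -0.006, 0, 1],
    [-0.0005, 0, -0.006, 0, 1]
  ],
  "grip_force": 35
}}

```text
time_s: 5.05
tool_pos: [0.4473, -0.1671, 0.1848]
tool_rot: [180.0, -0.0, 23.1]
force: [-0.6, 0.4, -0.3]
grip_width: 0.041
```

Request:
{"api": "carry_out", "payload": {
  "increments": [
    [0, 0, 0.05, 0, 1],
    [0, 0, 0.1, 0, 1],
    [0, 0, 0.15, 0, 1],
    [0, 0, 0.2, 0, 1],
    [0, 0, 0.25, 0, 1],
    [0, 0, 0.29, 0, 1],
    [0, 0, 0.29, 0, 1],
    [0.0795, 0.3085, 0.29, 0, 1],
    [0.0795, 0.3085, 0.29, 0, 1],
    [0.0795, 0.3085, 0.29, 0, 1],
    [0.0795, 0.3085, 0.29, 0, 1],
    [0.0795, 0.3085, 0.29, 0, 1],
    [0.0795, 0.3085, 0.29, 0, 1],
    [0.0795, 0.3085, 0.29, 0, 1],
    [0.0795, 0.3085, 0.29, 0, 1],
    [0.0795, 0.3085, 0.29, 0, 1],
    [0.0795, 0.3085, 0.29, 0, 1]
  ]
}}

```text
time_s: 6.75
tool_pos: [0.5268, 0.1391, 0.4746]
tool_rot: [180.0, 0.0, 23.0]
force: [-0.6, 0.0, 0.4]
grip_width: 0.0409
```

Run:
```python
from h import *
for n in('wrist','side','scene'):
    o,p,d=snap(n,n+'3')
print(o['time_s'],o['tool_pos'],o['tool_rot'],o['grip_width'],o['force'])
f=lambda n,x,y,w=100,h=100:cv2.resize(cv2.imread(f'pics/{n}3.png')[y:y+h,x:x+w],(400,400),interpolation=cv2.INTER_CUBIC)
cv2.imwrite('pics/z4.png',np.hstack([f('side',225,100),f('scene',310,130)]))
```

```text
6.85 [0.5267259  0.1393531  0.47497809] [ 1.79996374e+02 -2.09900018e-02  2.29657224e+01] 0.041100965359597966 [ 1.12545081 -0.00998753 -0.48137001]
```

View pics/z4.png

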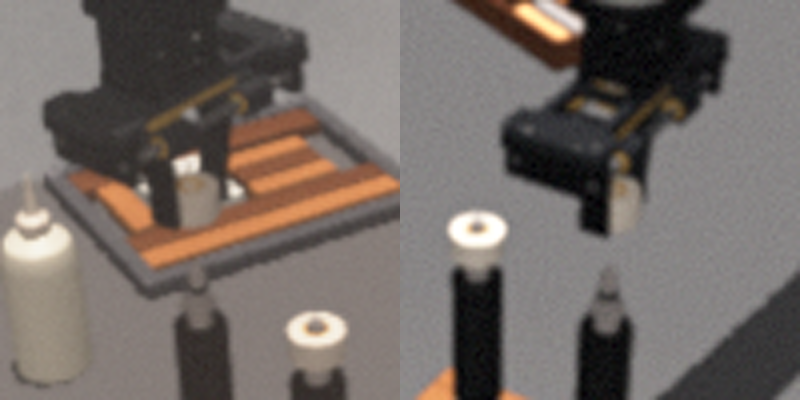

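View pics/wrist3.png

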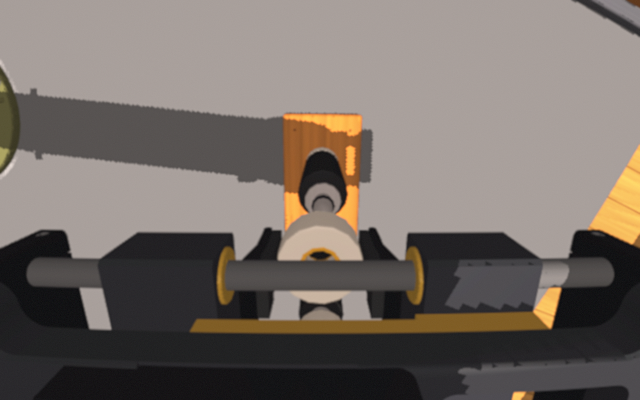

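The truck is held upright. In the wrist view it spans columns 281–359, with its bronze bush around (321,255). I'll check where it sits relative to the tool and to the roller axis.

Run:
```python
from h import *
z=np.load('pics/wrist3.npz'); o=dict(tool_pos=z['pos'],tool_rot=z['rot']); C=camT('wrist',o); print(z['pos'])
im=cv2.imread('pics/wrist3.png')
v=im.copy()
# predicted outline of top face & bore if centred at tool axis
K,k1,T=C; a=np.linspace(0,2*np.pi,60)
Ti=np.linalg.inv(np.array(env.get_calibration('wrist')['T_tool_cam']))
big=cv2.resize(im[180:310,260:380],(720,780),interpolation=cv2.INTER_CUBIC)
for r in(.021,.008):
    X=np.c_[r*np.cos(a),r*np.sin(a),np.full(60,.1608)]@Ti[:3,:3].T+Ti[:3,3]
    uv=cv2.projectPoints(X,np.zeros(3),np.zeros(3),K,np.array([k1,0,0,0]))[0].reshape(-1,2)
    for q in (uv-[260,180]+.5)*6: cv2.circle(big,tuple(int(i) for i in q),2,(0,0,255),-1)
cv2.imwrite('pics/z5.png',cv2.resize(big,(554,600)))
```

```text
[0.52676525 0.13910317 0.47455007]
```

View pics/z5.png

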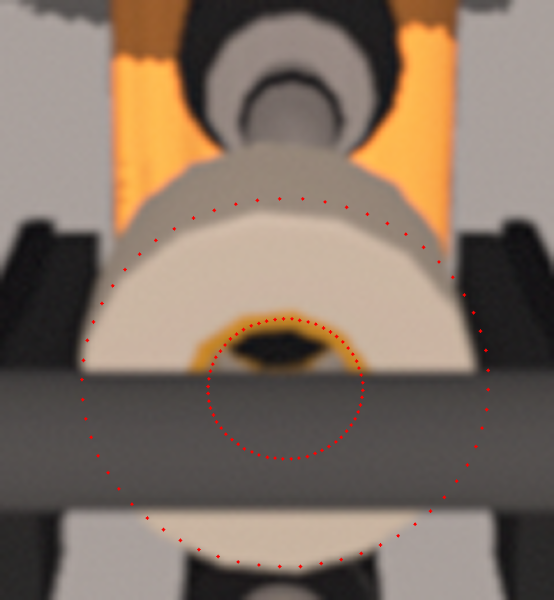

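Request:
{"api": "carry_out", "payload": {
  "increments": [
    [0.0005, 0.0033, 0, 0, 1],
    [0.0005, 0.0033, -0.02, 0, 1],
    [0.0005, 0.0033, -0.03, 0, 1],
    [0.0005, 0.0033, -0.036, 0, 1],
    [0.0005, 0.0033, -0.042, 0, 1],
    [0.0005, 0.0033, -0.046, 0, 1],
    [0.0005, 0.0033, -0.05, 0, 1],
    [0.0005, 0.0033, -0.05, 0, 1],
    [0.0005, 0.0033, -0.05, 0, 1]
  ]
}}

```text
time_s: 7.8
tool_pos: [0.5273, 0.1445, 0.4249]
tool_rot: [180.0, -0.0, 23.1]
force: [-0.3, -0.9, -1.0]
grip_width: 0.0407
```

Run:
```python
from h import *
for n in('side','scene'):
    o,p,d=snap(n,n+'4')
print(o['time_s'],o['tool_pos'],o['tool_rot'],o['grip_width'],o['force'])
f=lambda n,x,y,w=70,h=70:cv2.resize(cv2.imread(f'pics/{n}4.png')[y:y+h,x:x+w],(400,400),interpolation=cv2.INTER_CUBIC)
cv2.imwrite('pics/z6.png',np.hstack([f('side',240,130),f('scene',320,150)]))
```

```text
7.85 [0.52727287 0.14451766 0.42501139] [ 1.79986650e+02 -1.58773414e-02  2.31279412e+01] 0.04083322601078468 [-0.16162994 -1.5768672   0.09827488]
```

View pics/z6.png

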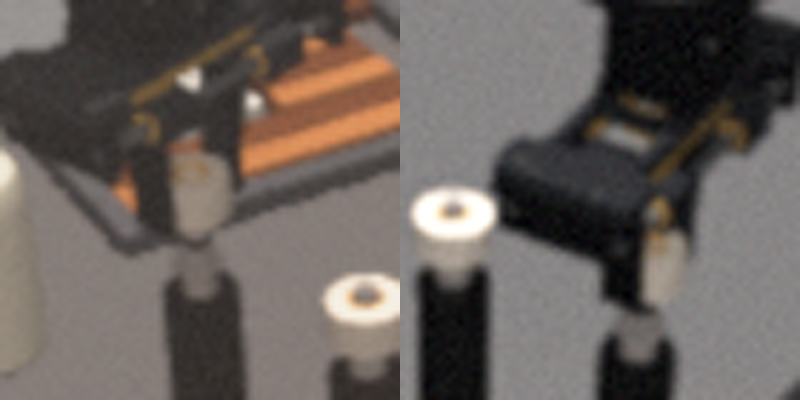

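The tip is inside the bore with only about 1 N side force. I'll correct y by −2 mm and descend to the O-ring.

Request:
{"api": "carry_out", "payload": {
  "increments": [
    [0, -0.002, 0, 0, 1],
    [0, -0.002, 0, 0, 1],
    [0, -0.002, -0.003, 0, 1],
    [0, -0.002, -0.006, 0, 1],
    [0, -0.002, -0.008, 0, 1],
    [0, -0.002, -0.008, 0, 1]
  ]
}}

```text
time_s: 8.5
tool_pos: [0.527, 0.1427, 0.4162]
tool_rot: [180.0, 0.0, 23.1]
force: [-0.2, 0.4, 0.3]
grip_width: 0.0408
```

Request:
{"api": "carry_out", "payload": {
  "increments": [
    [0, 0, -0.003, 0, 1],
    [0, 0, -0.006, 0, 1],
    [0, 0, -0.008, 0, 1],
    [0, 0, -0.01, 0, 1],
    [0, 0, -0.012, 0, 1],
    [0, 0, -0.012, 0, 1]
  ]
}}

```text
time_s: 9.1
tool_pos: [0.5273, 0.1425, 0.4057]
tool_rot: [180.0, -0.1, 23.1]
force: [-2.0, -0.5, 3.9]
grip_width: 0.0409
```

Request:
{"api": "carry_out", "payload": {
  "increments": [
    [0, 0, -0.002, 0, 1],
    [0, 0, -0.004, 0, 1],
    [0, 0, -0.006, 0, 1],
    [0, 0, -0.007, 0, 1],
    [0, 0, -0.007, 0, 1]
  ]
}}

```text
time_s: 9.6
tool_pos: [0.5273, 0.1425, 0.3987]
tool_rot: [180.0, -0.1, 23.1]
force: [-1.0, -1.2, 5.7]
grip_width: 0.0405
```

Request:
{"api": "carry_out", "payload": {
  "increments": [
    [0, 0, -0.001, 0, 1],
    [0, 0, -0.002, 0, 1],
    [0, 0, -0.003, 0, 1],
    [0, 0, -0.003, 0, 1]
  ]
}}

```text
time_s: 10.0
tool_pos: [0.5273, 0.1424, 0.3977]
tool_rot: [-180.0, -0.1, 23.1]
force: [-3.7, -2.3, 14.4]
grip_width: 0.0406
```

Run:
```python
from h import *
for n in('side','scene','wrist'):
    o,p,d=snap(n,n+'5')
print(o['time_s'],o['tool_pos'],o['tool_rot'],o['grip_width'],o['force'])
f=lambda n,x,y,w=70,h=70:cv2.resize(cv2.imread(f'pics/{n}5.png')[y:y+h,x:x+w],(400,400),interpolation=cv2.INTER_CUBIC)
cv2.imwrite('pics/z7.png',np.hstack([f('side',240,135),f('scene',320,160)]))
```

```text
10.1 [0.52728706 0.14241445 0.39772624] [-1.79967382e+02 -1.28113506e-01  2.31312944e+01] 0.04060768893914 [-6.03989713 -2.25395864 14.44511789]
```

View pics/z7.png

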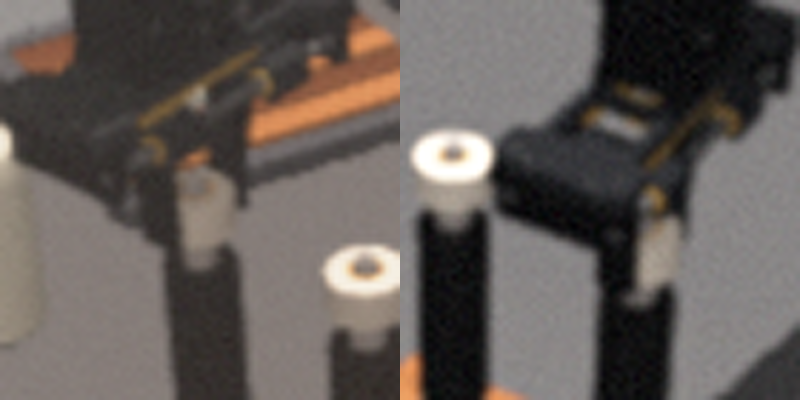

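The force rose to 14 N with the TCP stopped at z 0.398, the height expected when home. The rollers' gaps look the same in both views, so I'll ease off, open, rise and check.

Request:
{"api": "carry_out", "payload": {
  "increments": [
    [0, 0, 0.002, 0, 1],
    [0, 0, 0.002, 0, 0.5],
    [0, 0, 0.002, 0, -1],
    [0, 0, 0.002, 0, -1],
    [0, 0, 0.002, 0, -1],
    [0, 0, 0.002, 0, -1],
    [0, 0, 0.002, 0, -1],
    [0, 0, 0.04, 0, -1],
    [0, 0, 0.08, 0, -1],
    [0, 0, 0.09, 0, -1],
    [0, 0, 0.09, 0, -1],
    [0, 0, 0.09, 0, -1]
  ]
}}

```text
time_s: 11.35
tool_pos: [0.527, 0.1427, 0.4836]
tool_rot: [-180.0, 0.1, 23.1]
force: [0.5, -0.9, -1.0]
grip_width: 0.0868
```

Run:
```python
from h import *
for n in('side','scene','wrist'):
    o,p,d=snap(n,n+'6')
    if n=='wrist': C=camT(n,o);P=cloud(C,d)
print(o['time_s'],o['tool_pos'],o['tool_rot'],o['grip_width'],o['force'])
f=lambda n,x,y,w=70,h=70:cv2.resize(cv2.imread(f'pics/{n}6.png')[y:y+h,x:x+w],(400,400),interpolation=cv2.INTER_CUBIC)
cv2.imwrite('pics/z8.png',np.hstack([f('side',240,135),f('scene',310,160)]))
Z=P[...,2]; m=(Z>.225)&(Z<.26)&(np.hypot(P[...,0]-.527,P[...,1]-.1415)<.024)&(np.hypot(P[...,0]-.527,P[...,1]-.1415)>.009)
print(m.sum(),np.percentile(Z[m],[5,25,50,75,95]))
Q=P[m]; A=np.c_[Q[:,:2]-Q[:,:2].mean(0),np.ones(len(Q))];print(np.linalg.lstsq(A,Q[:,2],rcond=None)[0])
for n,k in(('side',.024),('scene',.024)):
    P=cloud(camT(n),np.load(f'pics/{n}6.npz')['d']);Z=P[...,2]
    for cx,cy in((.527,.1415),(.5725,.035)):
        r=np.hypot(P[...,0]-cx,P[...,1]-cy);m=(r<.03)&(Z>.225)&(Z<.26); print(n,m.sum(),np.percentile(Z[m],[5,50,95]))
```

```text
11.45 [0.52688218 0.14268952 0.48290049] [1.79999040e+02 1.72535906e-01 2.31431418e+01] 0.08725397252142716 [-0.27655963  0.11791987  0.41948378]
2095 [0.23261822 0.2373818  0.23792178 0.23839293 0.23904013]
[ 0.02612341 -0.05876326  0.23742235]
side 130 [0.22728476 0.23759473 0.24455128]
side 151 [0.22610831 0.23718916 0.24410635]
scene 142 [0.22688303 0.23684822 0.24277688]
scene 123 [0.22666088 0.23681131 0.24311669]
```

View pics/z8.png

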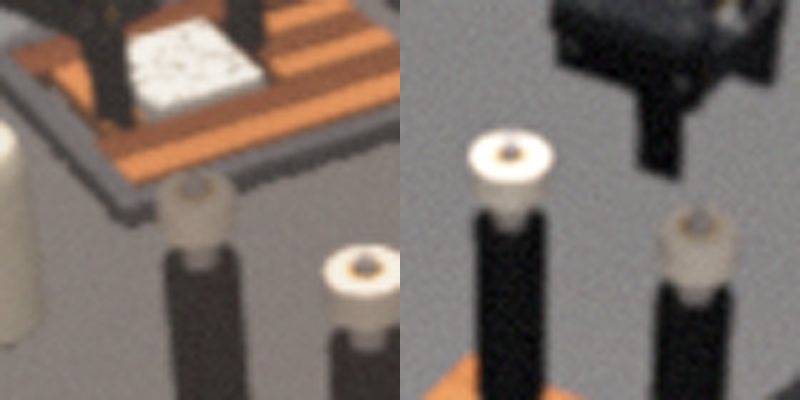

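View pics/wrist6.png

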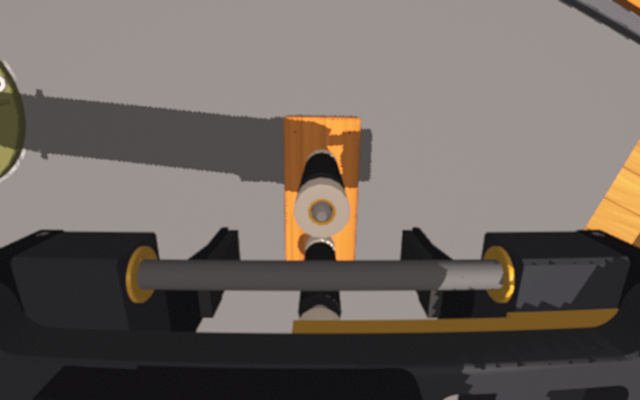

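The wrist view shows the truck around the journal at (322,211), with the top face at about 0.2378 m, which is home. A robust check of the tilt comes next.

Run:
```python
from h import *
z=np.load('pics/wrist6.npz'); C=camT('wrist',dict(tool_pos=z['pos'],tool_rot=z['rot'])); P=cloud(C,z['d']);Z=P[...,2]
r=np.hypot(P[...,0]-.527,P[...,1]-.1415)
m=(abs(Z-.238)<.005)&(r<.0185)&(r>.0105);Q=P[m]
A=np.c_[Q[:,:2]-[.527,.1415],np.ones(len(Q))];print(m.sum(),np.linalg.lstsq(A,Q[:,2],rcond=None)[0],Q[:,2].min(),Q[:,2].max())
```

```text
1316 [-0.00214333  0.00058757  0.2380633 ] 0.23557010828813701 0.24010566528959795
```

```bash
python3 -c "
from cell import env
print(env.sign_off())"
```

```text
the job is handed in; nothing more can be done
None
```

The truck is home on the bare journal, and I handed the job in at about 11.5 s. I gripped it at its measured position, lowered it over the tip and pushed it past the O-ring. The tool stopped at the expected height with about 14 N, then I opened the jaws and raised the arm clear.

**Last checks:**
- **Height:** the truck's top face reads about 0.238 m, where 0.237 m is expected. The two fixed cameras put it level with the fitted truck to within about 0.5 mm.
- **Tilt:** it sits flat, about 0.1°. A first fit over a wider area gave about 3.7°. I put that down to side-wall pixels, and the 0.1° comes from the rim face alone.
- **Grip:** the grip opening read 41 mm on the 42 mm truck, which made no difference.
- **Other things:** I did not go near the oil can, wash bottle, ink tin or ink knife, but I did not measure them again afterwards.

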